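# Complete the hexagonal layer of jar lids in the round tin

## Robot

A 6-joint arm with a two-finger parallel gripper is mounted at the origin on a cart in front of the work surface, level with it; the furniture and walls round the work are solid. World frame = base frame: x ahead of the robot, y to its left, z up, the work surface at z = 0. Lengths are in m, angles in rad, forces in N, time in s.
With the tool pointing down it reaches from about 0.25 to 0.85 m from the base axis. Payload 12.5 kg.
Tool frame: the origin (TCP) lies at the very end of the fingers, on their centre line; the grasp point (between the pads) lies ctrl.grasp_offset behind it (ctrl.grasp_offset is the distance from the TCP to the grasp point, in m); z points along the fingers, y is the line along which they close (so a half turn about z gives the same grasp; the last joint's range is limited). The gripper opens to 93 mm and grips with 3 to 60 N. Pads are 15 mm wide; open, the fingers measure 128 mm over their backs; the gripper's body (75 mm by 188 mm) begins 65 mm behind the grasp point.
Start: joints at [-1.315, 0.351, 1.652, -0, 1.139, -0.085], TCP at [0.184, -0.518, 0.219] pointing down, gripper open.
Joint ranges: [-2.75, 2.75], [-0.79, 2.1], [0.01, 2.65], [-1.57, 4.71], [0.07, 3.14], [-2.87, 2.87]. Speed limits (rad/s): [2.22, 2.22, 2.79, 3.14, 3.14, 3.14].

## Interface

Orientations are given as a 3x3 rotation matrix whose columns are the frame's x, y, z axes.
In Python, from station import sensors, capture, ctrl gives the robot as it stands. The module is installed in compiled form; this text tells all that it offers.
- The arm moves only by the shell command python3 -m jog 'ROWS' [FORCE]. ROWS is JSON, a list that holds one entry, the list of rows, each a list of 7 numbers: the shift along the tool's x, y, z in mm, then the turn, a rotation vector about the tool's x, y, z in rad, then the opening, from 0 (shut) to 1 (fully open). In form: [[[x, y, z, rx, ry, rz, claw], ...]]. A call has 1 to 8 rows; each row is the pose to reach, as a shift and turn from the pose commanded when the call began, along the tool's axes at that moment; what a row does not reach only later rows make up. A row lasts 1/10 s, in which the tool goes at most 50 mm and 8.59 degrees, less where a joint would pass 70% of its speed; a pose out of reach is approached as far as the arm can. A call with a gripper value outside its range is refused whole. The fingers move at their own pace and stop on an object; FORCE is the grip in N (left out, the last holds). Time passes only in rows, so rows that repeat a pose let the fingers close. It gives the time, the measured TCP pose, the force, the opening and the grip force at its end, in the units of the state.
- sensors.get_obs(): the state, without advancing time (a new reading comes with each control period).
- capture(name): name is "scene" or "top" or "wrist"; returns a dict with "img" (480x640x3 uint8, red, green, blue), "fx", "fy", "cx", "cy" (pixels), "camera_from_world" (4x4, takes a point from world to camera coordinates). Camera axes: x right, y up, looking along -z (the intrinsics and any distortion apply to the point x, -y, -z); pixel columns grow to the right and rows downward; lengths in m; the calibration is good to about 2 mm. The wrist camera is an equidistant fisheye: a pixel r from the principal point sees the ray r / f radians off the axis. A picture is of the moment at which its call begins. There is no depth.
- ctrl.hand_in(): hands the job in; it is judged then, once.
The state is a dict: "clock": time; "joints": joint angles; "qd": joint speeds; "joint_efforts": joint torques, N m; "tool_pos": TCP position; "ee_rot": TCP orientation; "contact_force": force on the tool from outside, world axes, zero at the start; "moment": the same for the moment, N m; "width": finger opening in m; "grasp_force": force on a finger pad.
Only numpy, scipy, OpenCV 4.12 (cv2) and the standard library are available. Lean on these libraries where they do the work, as an engineer would, in place of code of your own. Each camera call takes 0.05 s, during which the arm holds its last target. There are 200 camera calls.

## Task

The round blue tin holds five small wooden jar lids in a honeycomb layer, with two empty places against the rim, on opposite sides of the middle lid. Put the two small wooden lids that lie on the worktop into those two places, one in each, lying flat on the tin's bottom with their knobs up. Leave the larger lid where it lies; it belongs to another jar.

Things in the scene. Friction and masses are not known exactly. Their poses are not given: they have to be found in the camera images.
- lid_a_knob (a point): One of two alike small jar lids on the worktop, knob up: pale wooden disc 58 mm across, 14 mm thick, edges rounded, with a straight black knob on top, 16 mm across, 26 mm high, to grasp; 40 mm high in all, about 45 g. This point is half-way up the knob, 27 mm above the underside, 13 mm above the disc. z up, yaw meaningless. Either small lid may go in either empty place.
- lid_b_knob (a point): One of two alike small jar lids on the worktop, knob up: pale wooden disc 58 mm across, 14 mm thick, edges rounded, with a straight black knob on top, 16 mm across, 26 mm high, to grasp; 40 mm high in all, about 45 g. This point is half-way up the knob, 27 mm above the underside, 13 mm above the disc. z up, yaw meaningless. Either small lid may go in either empty place.
- lid_large_knob (a point): The larger lid, not to be moved: same wood and same black knob, but its disc is 82 mm in diameter (too wide for the empty places). It lies on the worktop among the small lids. This point is half-way up its knob, 27 mm above the worktop.
- tin_mid (a point): Middle of the inner floor (3 mm above worktop) of the fixed round blue tin with brass rim: 194 mm wide inside, wall 21 mm high. z up. Five small lids lie loose in it, knobs up: one in the middle, four 63 mm out at 60, 120, 240, 300 deg from the x axis. The empty places are 63 mm out along +x and -x, 5 mm spare all round. Fingers closing along the y axis pass between the neighbours' knobs.
Things that resemble listed ones, but are neither listed nor needed, are in the scene too. Leave any turquoise or yellow look-alike of the part that bears lid_a_knob alone.

How it is judged:
At the end, for the whole second after the job is handed in: One small lid lies in each of the two empty places of the tin: its centre within 15 mm of the place's centre along each of the tin's axes, resting on the tin's bottom (height within 5 mm), knob up and tilted less than about 10 degrees (((x of lid_a_knob in the frame of tin_mid between 0.048 and 0.078 m and y of lid_a_knob in the frame of tin_mid between -0.015 and 0.015 m and z of lid_a_knob in the frame of tin_mid between 0.022 and 0.032 m and x of lid_b_knob in the frame of tin_mid between -0.078 and -0.048 m and y of lid_b_knob in the frame of tin_mid between -0.015 and 0.015 m and z of lid_b_knob in the frame of tin_mid between 0.022 and 0.032 m) or (x of lid_a_knob in the frame of tin_mid between -0.078 and -0.048 m and y of lid_a_knob in the frame of tin_mid between -0.015 and 0.015 m and z of lid_a_knob in the frame of tin_mid between 0.022 and 0.032 m and x of lid_b_knob in the frame of tin_mid between 0.048 and 0.078 m and y of lid_b_knob in the frame of tin_mid between -0.015 and 0.015 m and z of lid_b_knob in the frame of tin_mid between 0.022 and 0.032 m)) and angle between each of lid_a_knob, lid_b_knob's own z axis and vertical below 0.17 rad); the robot touches nothing.
It fails at once if the larger lid is moved more than 30 mm from where it lay (distance of lid_large_knob from where it was at the start of the episode above 0.03 m).
It also fails if it takes over 51 s, if anything falls off the work surface, if the arm or the gripper's body presses on something with over 40 N, if the wrist force passes 120 N, or if a joint passes its speed limit or range.

## Working session

There is one attempt and no reset: what is moved stays moved. The work goes in short steps, Python scripts to look and compute and a shell command to move; the robot and the scene stay as the last step left them, time stands still between calls to the robot, and variables do not carry over. Pictures are saved under pics/ and viewed, at most 10 in all, crops included, and the job is handed in when it is done.

```bash
mkdir -p pics; cat > h.py <<'E'
import numpy as np, cv2, pickle
from station import sensors, capture, ctrl
def shot(n,f):
    c=capture(n); cv2.imwrite('pics/'+f+'.png',c['img'][:,:,::-1]); pickle.dump(c,open(f+'.pkl','wb')); return c
def pt(f,u,v,z):
    c=pickle.load(open(f+'.pkl','rb')); T=np.array(c['camera_from_world']); R=T[:3,:3]; o=-R.T@T[:3,3]
    a=(u-c['cx'])/c['fx']; b=(v-c['cy'])/c['fy']
    if f.startswith('wrist'):
        r=np.hypot(a,b); s=np.sin(r)/max(r,1e-9); d=np.array([a*s,-b*s,-np.cos(r)])
    else: d=np.array([a,-b,-1])
    d=R.T@d; return o+d*(z-o[2])/d[2]
E
python3 - <<'E'
from h import *
for n in('top','scene'):
    c=shot(n,n+'0'); T=np.array(c['camera_from_world']); print(n,c['fx'],c['cx'],c['cy'],-T[:3,:3].T@T[:3,3])
o=sensors.get_obs(); print(o['clock'],o['tool_pos'],np.round(o['ee_rot'],3),o['width'],ctrl.grasp_offset)
E
```

```text
top 567.226583701744 320.15095586707105 240.50835525454377 [0.35288641 0.06226567 1.40875697]
scene 433.14228117188526 318.9551081710786 235.916174136679 [0.06037334 0.45175946 0.71990259]
0.1 [ 0.18376366 -0.51804595  0.21814531] [[ 0.942  0.334 -0.   ]
 [ 0.334 -0.942  0.001]
 [ 0.    -0.001 -1.   ]] 0.09278971720067894 0.0188
```

View pics/top0.png

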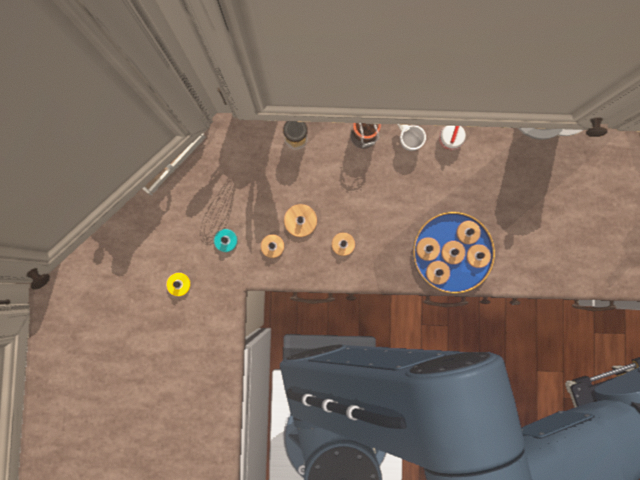

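View pics/scene0.png

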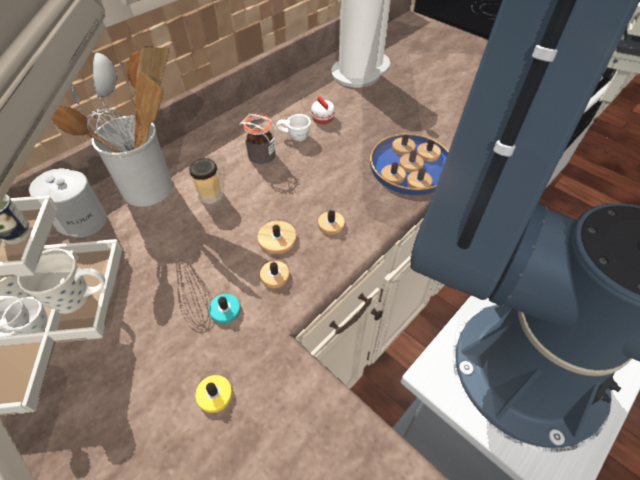

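The top view shows two small plain wooden lids at (272,246) and (343,244). The larger lid is at (300,221), the turquoise look-alike at (225,240) and the yellow one at (178,285). The tin is at (454,252), with empty places to its upper left and lower right. The two plain wooden discs of about 24 px fit the description, since the third disc is about 33 px across. I'll confirm that in a crop.

```bash
python3 - <<'E'
from h import *
im=cv2.imread('pics/top0.png')
a=cv2.resize(im[200:265,210:370],None,fx=5,fy=5,interpolation=2)[:, :800]
b=cv2.resize(im[207:297,400:510],None,fx=3,fy=3,interpolation=2)
o=np.zeros((600,800,3),np.uint8); o[:a.shape[0],:a.shape[1]]=a; o[325:595,:330]=b
# dark knobs blobs in the crop
cv2.imwrite('pics/crop0.png',o)
m=(im.max(2)<70).astype(np.uint8); n,l,s,c=cv2.connectedComponentsWithStats(m[200:300])
for i in range(1,n):
    if 15<s[i,4]<160 and 200<c[i,0]<510:
        u,v=c[i]+[0,200]; print(np.round([u,v],1),s[i,4],np.round(pt('top0',u,v,.035)[:2],4))
t=cv2.inRange(im,(60,0,0),(255,110,70)) # blue
ys,xs=np.nonzero(((im[:,:,0].astype(int)-im[:,:,2])>50)[200:300,405:505]); (e)=cv2.minEnclosingCircle(np.c_[xs+405,ys+200].astype(np.float32)); print(e,pt('top0',*e[0],.012))
E
```

```text
[469.7 231.7] 21 [ 0.5019 -0.3138]
[428.9 248.2] 19 [ 0.4587 -0.2146]
[454.4 251.8] 21 [ 0.4518 -0.2769]
[479.8 255.4] 20 [ 0.4445 -0.3387]
[439.  272.2] 21 [ 0.4011 -0.2397]
((453.3084716796875, 252.48548889160156), 38.39533615112305) [ 0.45155491 -0.27980285  0.012     ]
```

View pics/crop0.png

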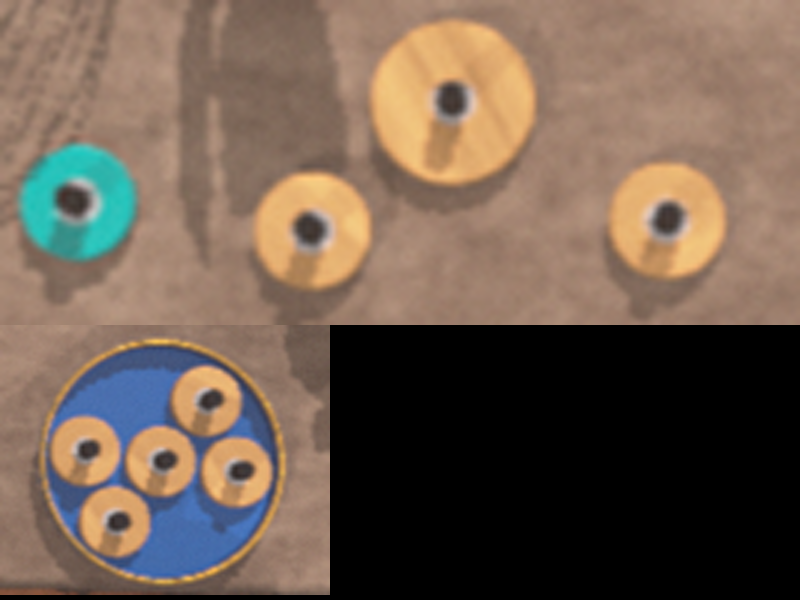

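```bash
cat >> h.py <<'E'
def to(p,yaw=None):
    o=sensors.get_obs(); R=np.array(o['ee_rot']); d=R.T@(np.array(p)-o['tool_pos'])*1000
    print('clock',round(o['clock'],2),'tcp',np.round(o['tool_pos'],4),'yawx',round(np.degrees(np.arctan2(R[1,0],R[0,0])),2),'tool shift mm',np.round(d,1),'w',round(o['width'],4),'g',o['grasp_force'])
E
python3 - <<'E'
from h import *
P={}
for n,u,v,z in[('A',271.8,245.4,.038),('Ad',272.2,245.8,.012),('B',343,243.2,.038),('Bd',343,243.6,.012),('L',300,219.8,.038),('tinknobs',454.36,251.86,.041)]:
    print(n,np.round(pt('top0',u,v,z),4))
to(pt('top0',343,243.4,.12)); to(pt('top0',454.36,251.86,.041))
E
```

```text
A [0.4544 0.1672 0.038 ]
Ad [0.4553 0.1682 0.012 ]
B [ 0.4647 -0.0051  0.038 ]
Bd [ 0.4658 -0.0064  0.012 ]
L [0.5187 0.1009 0.038 ]
tinknobs [ 0.4511 -0.2752  0.041 ]
clock 0.1 tcp [ 0.1838 -0.518   0.2181] yawx 19.53 tool shift mm [ 430.8 -395.6   98.6] w 0.0928 g 0.0
clock 0.1 tcp [ 0.1838 -0.518   0.2181] yawx 19.53 tool shift mm [ 333.1 -139.3  177.3] w 0.0928 g 0.0
```

The crop confirms the two small wooden lids: B at (0.465,-0.006) and A at (0.455,0.168). The large one is at (0.519,0.101). The tin's middle is at (0.451,-0.275) with a yaw of 23.6°.

```bash
python3 -m jog '[[[431,-396,70,0,0,-0.072,0.6],[431,-396,70,0,0,-0.072,0.6],[431,-396,70,0,0,-0.072,0.6],[431,-396,70,0,0,-0.072,0.6],[431,-396,70,0,0,-0.072,0.6],[431,-396,70,0,0,-0.072,0.6],[431,-396,70,0,0,-0.072,0.6],[431,-396,70,0,0,-0.072,0.6]]]' 15
python3 -c "
from h import *
to([.465,-.0055,.12])"
```

```text
clock: 0.9
tool_pos: [0.3701, -0.1655, 0.171]
ee_rot: [[0.916, 0.401, 0.0], [0.401, -0.916, -0.0], [0.0, 0.0, -1.0]]
contact_force: [0.9, -1.1, -0.0]
width: 0.0559
grasp_force: 0.0
clock 0.9 tcp [ 0.3701 -0.1655  0.171 ] yawx 23.63 tool shift mm [ 151.  -108.5   51. ] w 0.0559 g 0.0
```

```bash
python3 -m jog '[[[151,-108,51,0,0,0,0.6],[151,-108,51,0,0,0,0.6],[151,-108,51,0,0,0,0.6],[151,-108,51,0,0,0,0.6],[151,-108,51,0,0,0,0.6],[151,-108,51,0,0,0,0.6],[151,-108,51,0,0,0,0.6]]]' >/dev/null
python3 -c "
from h import *
to([.465,-.0055,.06])
shot('wrist','wrist1'); to([.465,-.0055,.06])"
```

```text
clock 1.6 tcp [ 0.4643 -0.0085  0.1202] yawx 23.62 tool shift mm [ 1.9 -2.5 60.2] w 0.0558 g 0.0
clock 1.65 tcp [ 0.4643 -0.0088  0.1204] yawx 23.58 tool shift mm [ 1.9 -2.7 60.4] w 0.0557 g 0.0
```

View pics/wrist1.png

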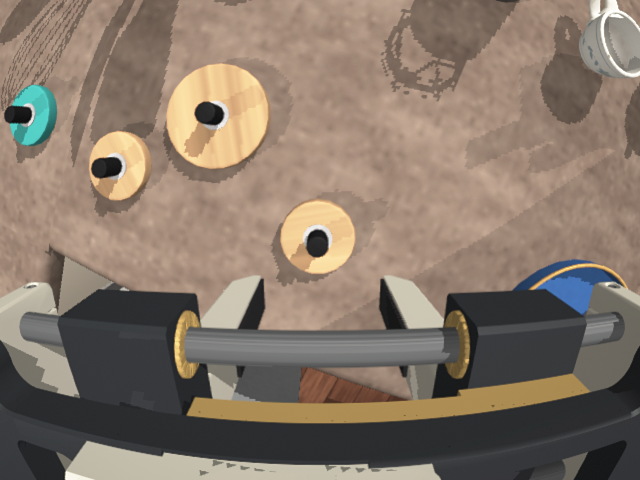

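Lid B sits ahead of the fingers, with its disc centre at about (318,237) and its knob top at (317,244). Lid A's disc is at (120,165) with its knob at (103,168).

```bash
python3 -c "
from h import *
for u,v,z in [(318,237,.013),(317,244,.04),(120,165,.013),(218,116,.013)]: print(np.round(pt('wrist1',u,v,z),4))"
```

```text
[ 0.4658 -0.0043  0.013 ]
[ 0.467  -0.0033  0.04  ]
[0.4571 0.1666 0.013 ]
[0.521  0.1007 0.013 ]
```

```bash
python3 -c "
from h import *
to([.466,-.0045,.018])"
python3 -m jog '[[[3,-3,50,0,0,0,0.6],[3,-3,80,0,0,0,0.6],[3,-3,102,0,0,0,0.6],[3,-3,102,0,0,0,0.6],[3,-3,102,0,0,0,0.6],[3,-3,102,0,0,0,0.6]]]'
python3 -c "
from h import *
to([.466,-.0045,.018])"
```

```text
clock 1.65 tcp [ 0.4643 -0.0088  0.1204] yawx 23.58 tool shift mm [  3.2  -3.3 102.4] w 0.0557 g 0.0
clock: 2.25
tool_pos: [0.467, -0.0044, 0.0195]
ee_rot: [[0.916, 0.401, 0.002], [0.401, -0.916, -0.0], [0.002, 0.001, -1.0]]
contact_force: [-1.0, 0.4, -0.2]
width: 0.0557
grasp_force: 0.0
clock 2.25 tcp [ 0.467  -0.0044  0.0195] yawx 23.61 tool shift mm [-1.  -0.3  1.5] w 0.0557 g 0.0
```

```bash
python3 -m jog '[[[0,0,1,0,0,0,0],[0,0,1,0,0,0,0],[0,0,1,0,0,0,0],[0,0,1,0,0,0,0],[0,0,1,0,0,0,0],[0,0,1,0,0,0,0],[0,0,1,0,0,0,0]]]' 25
python3 -m jog '[[[0,0,-30,0,0,0,0],[0,0,-70,0,0,0,0],[0,0,-70,0,0,0,0],[0,0,-70,0,0,0,0]]]'
python3 -c "
from h import *
c=np.radians(23.6);e=np.array([np.cos(c),np.sin(c)])
for s in(1,-1):
  q=np.array([.4511,-.2752])+s*.063*e; to([*q,.09]); print(q)"
```

```text
clock: 2.95
tool_pos: [0.4662, -0.0038, 0.0171]
ee_rot: [[0.916, 0.401, -0.0], [0.401, -0.916, 0.0], [-0.0, -0.0, -1.0]]
contact_force: [0.2, 1.1, 1.5]
width: 0.0149
grasp_force: 25.0
clock: 3.35
tool_pos: [0.4665, -0.0039, 0.0874]
ee_rot: [[0.916, 0.401, 0.001], [0.401, -0.916, -0.0], [0.001, 0.001, -1.0]]
contact_force: [-0.0, 0.3, -1.2]
width: 0.0154
grasp_force: 25.0
clock 3.35 tcp [ 0.4665 -0.0039  0.0874] yawx 23.65 tool shift mm [-59.9 242.4  -2.5] w 0.0154 g 24.999842513614112
[ 0.50883085 -0.24997801]
clock 3.35 tcp [ 0.4665 -0.0039  0.0874] yawx 23.65 tool shift mm [-185.9  242.3   -2.6] w 0.0154 g 24.999842513614112
[ 0.39336915 -0.30042199]
```

```bash
python3 -m jog '[[[-15,50,-3,0,0,0,0],[-27,100,-3,0,0,0,0],[-40,150,-3,0,0,0,0],[-50,200,-3,0,0,0,0],[-60,235,-3,0,0,0,0],[-60,242,-3,0,0,0,0],[-60,242,-3,0,0,0,0],[-60,242,-3,0,0,0,0]]]' >/dev/null
python3 -m jog '[[[0,0,0,0,0,0,0],[0,0,0,0,0,0,0]]]' 
python3 -c "
from h import *
to([.5088,-.25,.022]); shot('wrist','wrist2')"
```

```text
clock: 4.35
tool_pos: [0.5083, -0.2485, 0.0901]
ee_rot: [[0.915, 0.402, -0.0], [0.402, -0.915, 0.0], [-0.0, -0.0, -1.0]]
contact_force: [0.2, -0.0, -0.4]
width: 0.0154
grasp_force: 25.0
clock 4.35 tcp [ 0.5083 -0.2485  0.0901] yawx 23.73 tool shift mm [-0.1  1.6 68.1] w 0.0154 g 25.000055823131788
```

View pics/wrist2.png

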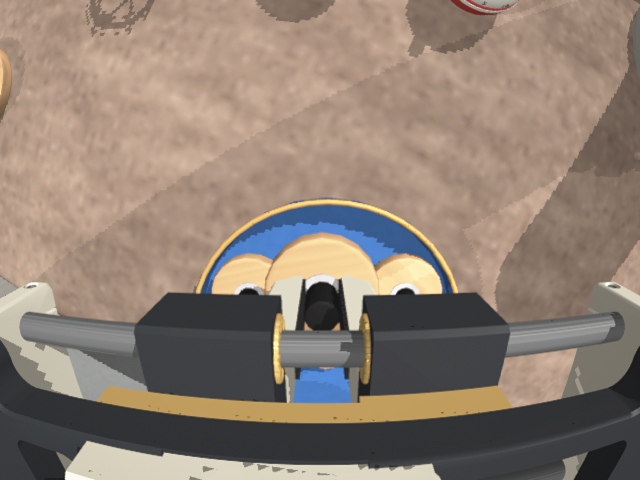

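The lid is held level. The tin's rim apex is at (326,200) and its flanks at (197,293) and (458,293). Next I'll check the tin's middle against that rim.

```bash
python3 -c "
from h import *
c=np.radians(23.6);R=np.array([[np.cos(c),np.sin(c)],[-np.sin(c),np.cos(c)]])
for u,v in[(326,200),(197,293),(458,293),(215,262),(436,262)]:
  p=pt('wrist2',u,v,.024)[:2]; q=R@(p-[.4511,-.2752]); print(np.round(q,4),np.linalg.norm(q))"
```

```text
[ 0.0998 -0.0005] 0.09981556102125673
[0.0359 0.0891] 0.09605526870092346
[ 0.0357 -0.0938] 0.10035968758018599
[0.0587 0.0737] 0.09426964285037472
[ 0.0588 -0.0749] 0.0952409060915191
```

The rim radii agree at 94–100 mm, so the tin's middle is good. Lowering now.

```bash
python3 -m jog '[[[0,2,30,0,0,0,0],[0,2,45,0,0,0,0],[0,2,55,0,0,0,0],[0,2,62,0,0,0,0],[0,2,66,0,0,0,0],[0,2,69,0,0,0,0],[0,2,69,0,0,0,0],[0,2,69,0,0,0,0]]]'
```

```text
clock: 5.2
tool_pos: [0.5093, -0.2516, 0.0215]
ee_rot: [[0.916, 0.401, 0.0], [0.401, -0.916, -0.0], [0.0, 0.0, -1.0]]
contact_force: [0.4, -0.0, -0.3]
width: 0.0155
grasp_force: 25.0
```

```bash
python3 -m jog '[[[0,0,1,0,0,0,0],[0,0,1,0,0,0,0],[0,0,1,0,0,0,0.4],[0,0,1,0,0,0,0.4],[0,0,1,0,0,0,0.4],[0,0,1,0,0,0,0.4]]]'
python3 -m jog '[[[0,0,-30,0,0,0,0.4],[0,0,-80,0,0,0,0.6],[0,0,-80,0,0,0,0.6],[0,0,-80,0,0,0,0.6]]]'
python3 -c "
from h import *
shot('wrist','wrist3');to([.456,.167,.08])"
```

```text
clock: 5.8
tool_pos: [0.5092, -0.2515, 0.0202]
ee_rot: [[0.916, 0.401, 0.0], [0.401, -0.916, -0.0], [0.0, 0.0, -1.0]]
contact_force: [0.2, 0.5, -0.1]
width: 0.0368
grasp_force: 0.0
clock: 6.2
tool_pos: [0.5095, -0.2517, 0.1009]
ee_rot: [[0.916, 0.401, 0.002], [0.401, -0.916, -0.001], [0.001, 0.002, -1.0]]
contact_force: [0.0, -0.3, -1.1]
width: 0.054
grasp_force: 0.0
clock 6.25 tcp [ 0.5089 -0.2513  0.0997] yawx 23.65 tool shift mm [ 119.4 -404.4   19.8] w 0.0549 g 0.0
```

View pics/wrist3.png

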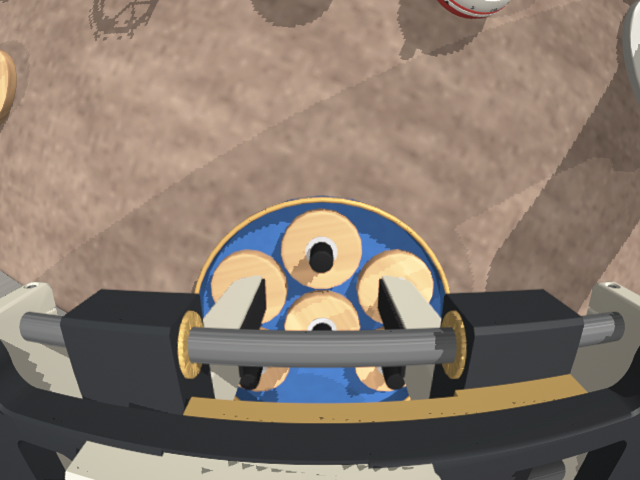

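The first lid lies flat in the far place, with its disc centred at about (321,249). Next is lid A.

```bash
python3 -m jog '[[[14,-48,0,0,0,0,0.6],[28,-95,0,0,0,0,0.6],[42,-142,0,0,0,0,0.6],[56,-190,0,0,0,0,0.6],[70,-237,0,0,0,0,0.6],[84,-284,0,0,0,0,0.6],[98,-332,0,0,0,0,0.6],[112,-380,0,0,0,0,0.6]]]' >/dev/null
python3 -m jog '[[[10,-40,0,0,0,0,0.6],[10,-40,0,0,0,0,0.6],[10,-40,0,0,0,0,0.6],[10,-40,0,0,0,0,0.6]]]' >/dev/null
python3 -c "
from h import *
to([.456,.167,.018]);shot('wrist','wrist4');to([.456,.167,.018])"
```

```text
clock 7.45 tcp [0.4521 0.1812 0.0994] yawx 23.61 tool shift mm [-2.  14.6 81.4] w 0.0554 g 0.0
clock 7.5 tcp [0.4523 0.1811 0.0996] yawx 23.57 tool shift mm [-2.2 14.4 81.6] w 0.0554 g 0.0
```

View pics/wrist4.png

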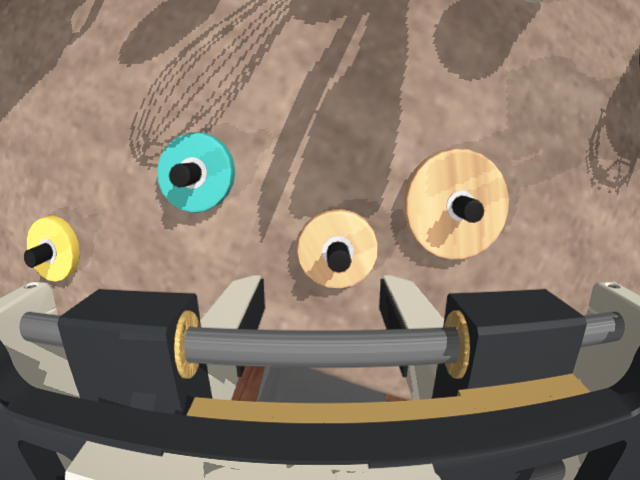

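Lid A is at disc (337,249), knob top about (340,259). The large lid is well to the right and turquoise is to the left.

```bash
python3 -c "
from h import *
p=pt('wrist4',337.5,248.5,.013);print(p,pt('wrist4',340,259,.04)); to([p[0],p[1],.018])"
```

```text
[0.4560027  0.17138072 0.013     ] [0.45656345 0.17113532 0.04      ]
clock 7.5 tcp [0.4523 0.1811 0.0996] yawx 23.57 tool shift mm [-0.4 10.4 81.6] w 0.0554 g 0.0
```

```bash
python3 -m jog '[[[0,11,20,0,0,0,0.6],[0,11,50,0,0,0,0.6],[0,11,70,0,0,0,0.6],[0,11,82,0,0,0,0.6],[0,11,82,0,0,0,0.6],[0,11,82,0,0,0,0.6]]]' | grep tool
python3 -m jog '[[[0,0,0,0,0,0,0],[0,0,0,0,0,0,0],[0,0,0,0,0,0,0],[0,0,0,0,0,0,0],[0,0,0,0,0,0,0],[0,0,0,0,0,0,0],[0,0,0,0,0,0,0]]]' 25
python3 -m jog '[[[0,0,-30,0,0,0,0],[0,0,-75,0,0,0,0],[0,0,-75,0,0,0,0],[0,0,-75,0,0,0,0]]]'
python3 -c "
from h import *
to([.3930,-.3014,.092])"
```

```text
tool_pos: [0.4572, 0.1718, 0.0186]
clock: 8.8
tool_pos: [0.4569, 0.1722, 0.0182]
ee_rot: [[0.916, 0.401, 0.0], [0.401, -0.916, 0.0], [0.0, 0.0, -1.0]]
contact_force: [-0.4, -0.2, 2.0]
width: 0.0149
grasp_force: 25.0
clock: 9.2
tool_pos: [0.4571, 0.1723, 0.0936]
ee_rot: [[0.916, 0.401, 0.002], [0.401, -0.916, 0.001], [0.002, 0.0, -1.0]]
contact_force: [-0.1, 0.2, -0.7]
width: 0.0153
grasp_force: 25.0
clock 9.2 tcp [0.4571 0.1723 0.0936] yawx 23.65 tool shift mm [-248.8  408.2    1.3] w 0.0153 g 24.99983077053912
```

```bash
python3 -m jog '[[[-25,41,0,0,0,0,0],[-50,82,0,0,0,0,0],[-75,123,0,0,0,0,0],[-100,164,0,0,0,0,0],[-125,205,0,0,0,0,0],[-150,246,0,0,0,0,0],[-175,287,0,0,0,0,0],[-200,328,0,0,0,0,0]]]' >/dev/null
python3 -m jog '[[[-25,40,0,0,0,0,0],[-49,80,1,0,0,0,0],[-49,80,1,0,0,0,0],[-49,80,1,0,0,0,0],[-49,80,1,0,0,0,0],[-49,80,1,0,0,0,0]]]'
python3 -c "
from h import *
to([.3930,-.3014,.0215]); shot('wrist','wrist5'); shot('top','top5')"
```

```text
clock: 10.6
tool_pos: [0.3925, -0.3002, 0.0917]
ee_rot: [[0.915, 0.403, -0.001], [0.403, -0.915, 0.001], [-0.0, -0.001, -1.0]]
contact_force: [0.2, 0.0, -0.1]
width: 0.0153
grasp_force: 25.0
clock 10.6 tcp [ 0.3925 -0.3002  0.0917] yawx 23.74 tool shift mm [ 0.   1.4 70.2] w 0.0153 g 24.99987708928529
```

View pics/wrist5.png

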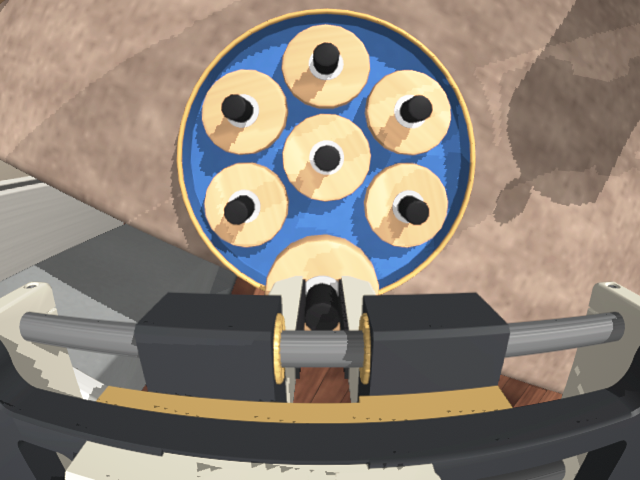

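All six lids lie flat. The rim spans columns 178–475 with its apex at (326,11). The middle disc is at (326,157) and the far lid at (326,65). I'll refine the last place from these.

```bash
python3 -c "
from h import *
c=np.radians(23.6);R=np.array([[np.cos(c),np.sin(c)],[-np.sin(c),np.cos(c)]])
for u,v,z in[(326,11,.024),(178,155,.024),(475,155,.024),(326,157,.016),(326,65,.016),(244,112,.016),(408,112,.016),(246,205,.016),(406,205,.016)]:
  p=pt('wrist5',u,v,z)[:2]; q=R@(p-[.4511,-.2752]); print(np.round(q,4),np.linalg.norm(q))"
```

```text
[ 0.096  -0.0014] 0.0960281378437207
[0.0039 0.0953] 0.09536421610047086
[ 0.0046 -0.0998] 0.09986943212718878
[-0.0002 -0.0015] 0.0015336383646547215
[ 0.0606 -0.0014] 0.06058369381984203
[0.0303 0.0517] 0.05993860519742837
[ 0.0307 -0.0549] 0.0629198156893318
[-0.0314  0.0515] 0.06032100907550296
[-0.0312 -0.055 ] 0.0632033326605508
```

```bash
python3 -m jog '[[[0,2,30,0,0,0,0],[0,2,45,0,0,0,0],[0,2,55,0,0,0,0],[0,2,62,0,0,0,0],[0,2,67,0,0,0,0],[0,2,70,0,0,0,0],[0,2,70,0,0,0,0],[0,2,70,0,0,0,0]]]'
```

```text
clock: 11.5
tool_pos: [0.3936, -0.3035, 0.0225]
ee_rot: [[0.916, 0.401, 0.001], [0.401, -0.916, -0.001], [0.0, 0.001, -1.0]]
contact_force: [3.7, 1.5, -0.7]
width: 0.0155
grasp_force: 25.0
```

```bash
python3 -m jog '[[[0,-1,1,0,0,0,0],[0,-1,1,0,0,0,0],[0,-1,1,0,0,0,0]]]'
python3 -m jog '[[[0,0,0,0,0,0,0.4],[0,0,0,0,0,0,0.4],[0,0,0,0,0,0,0.4],[0,0,0,0,0,0,0.4]]]'
python3 -m jog '[[[0,0,-30,0,0,0,0.4],[0,0,-80,0,0,0,0.4],[-50,0,-110,0,0,0,0.4],[-90,0,-120,0,0,0,0.4],[-90,0,-120,0,0,0,0.4],[-90,0,-120,0,0,0,0.4]]]'
python3 -c "
from h import *
shot('wrist','wrist6')"
```

```text
clock: 11.8
tool_pos: [0.3934, -0.3029, 0.0217]
ee_rot: [[0.916, 0.401, 0.002], [0.401, -0.916, -0.001], [0.001, 0.002, -1.0]]
contact_force: [5.0, -0.9, 2.2]
width: 0.0151
grasp_force: 25.0
clock: 12.2
tool_pos: [0.3925, -0.3023, 0.021]
ee_rot: [[0.916, 0.401, -0.001], [0.401, -0.916, 0.0], [-0.0, -0.001, -1.0]]
contact_force: [-0.5, -0.9, 0.3]
width: 0.0367
grasp_force: 0.0
clock: 12.8
tool_pos: [0.3099, -0.3389, 0.1414]
ee_rot: [[0.917, 0.399, 0.0], [0.399, -0.917, -0.0], [0.0, 0.001, -1.0]]
contact_force: [0.5, 0.3, 0.3]
width: 0.0374
grasp_force: 0.0
```

View pics/wrist6.png

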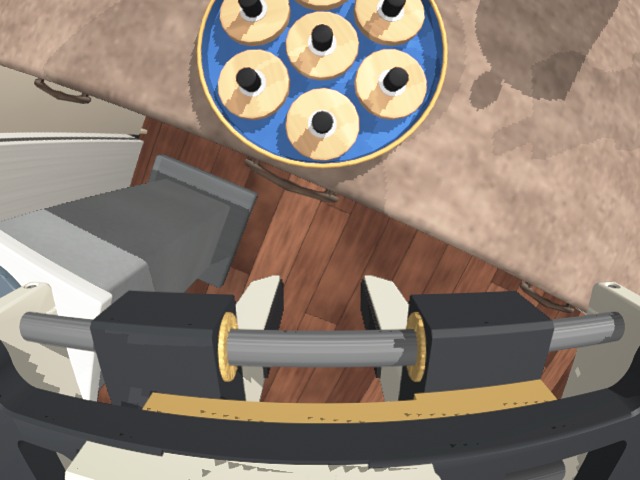

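The second lid lies at (322,124), with blue floor visible between it and the rim. The middle lid is at (322,44). One numeric check before handing in.

```bash
python3 -c "
from h import *
c=np.radians(23.6);R=np.array([[np.cos(c),np.sin(c)],[-np.sin(c),np.cos(c)]])
Q=[]
for u,v,z in[(322,124,.016),(322,121.5,.043),(322,44,.016),(254,83,.016),(391,83,.016),(322,165,.024)]:
  q=R@(pt('wrist6',u,v,z)[:2]-[.4511,-.2752]); Q.append(q); print(np.round(q,4))
if abs(Q[0][0]+.063)<.007 and abs(Q[0][1])<.007 and np.linalg.norm(Q[0]-Q[1])<.005: print(ctrl.hand_in())"
```

```text
[-0.0663 -0.0019]
[-0.0664 -0.0018]
[-0.0012 -0.002 ]
[-0.0321  0.0512]
[-0.0322 -0.0559]
[-0.0981 -0.0018]
the job is handed in; nothing more can be done
None
```

Both small lids are in the tin's two empty places, flat with knobs up. The larger lid was not touched, the arm is clear, and the job was handed in at about 13 s; no verdict was returned.

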